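Tighten the wing screw of a training-head holder with fingertip strokes

TASK

The red wing screw on one of the two training-head holders is loose: turn it clockwise, seen from above, until it stops and is fully tight, by pushing on its wings with the fingertips in several strokes, taking the fingers off the wings between strokes. Never pinch the screw between the fingers, leave the black wing screw on the other holder alone, and do not disturb the hairdressing things lying about. Finish with the hand clear of everything.

Things in the scene. Friction and masses are not known exactly. Their poses are not given: they have to be found in the camera images.
- red_screw (a joint): angle of the red wing screw: 0 = fully tight, at its firm stop; negative = unscrewed by that many radians (starts 3.2 to 5 rad loose). Grows as it is turned clockwise seen from above. It does not rise or sink and stays where it is left; friction 0.06 N m, some 2 N on a wing. At 0 its wings lie along the holder's arm
- red_wings (a point): to tighten: point on the red screw's upright axis, half-way up its wings, 76.5 mm above the counter. Two flat wings along this frame's +x and -x, each out to 44.5 mm from the axis, 8 mm thick (along y), 29 mm high (62 to 91 mm above the counter). Between them a 24 mm hub rises to 77 mm and a 15 mm steel stub to 87 mm. z up; turns with the screw
- red_holder: holder with the red wing screw, bolted down. Origin on the screw's axis at counter level, z up. Base plate 110 x 90 x 8 mm, column 42 mm diameter, then a level grey arm 36 mm wide, top 57 mm above the counter, from 25 mm behind the axis to 187 mm along +x; on it an upright black peg, 32 mm diameter, 168 mm along +x, top at 125 mm
- black_screw (a joint): angle of the black wing screw on the other holder: 0 = fully tight, as it starts and must stay; negative = unscrewed
- black_wings (a point): leave alone: point on the black screw's upright axis, half-way up its wings, 76.5 mm above the counter. Two flat wings along this frame's +x and -x, each out to 44.5 mm from the axis, 8 mm thick (along y), 29 mm high (62 to 91 mm above the counter). Between them a 24 mm hub rises to 77 mm and a 15 mm steel stub to 87 mm. z up; turns with the screw
- black_holder: holder with the black wing screw, bolted down. Origin on the screw's axis at counter level, z up. Base plate 110 x 90 x 8 mm, column 42 mm diameter, then a level grey arm 36 mm wide, top 57 mm above the counter, from 25 mm behind the axis to 187 mm along +x; on it an upright black peg, 32 mm diameter, 168 mm along +x, top at 125 mm
- comb: loose black comb lying flat, 180 mm along its x, 38 mm wide, 5 mm thick; origin at the centre of its underside
- spray: loose blue spray bottle with white head, 70 mm diameter, 185 mm tall; origin at the centre of its underside
- clippers: loose black and steel hair clippers lying along their x, about 165 mm long, 44 mm wide, 35 mm high; origin on the underside near the middle
- neck_brush: loose neck brush standing on its wooden handle, pale bristles up, 60 mm diameter, 143 mm tall; origin at the centre of its underside
- clip_cup: loose white plastic cup, 76 mm diameter, 85 mm tall; origin at the centre of its underside

How it is judged:
By the outcome, as a careful person would: the job done as asked, in the order asked, and still so for the second after the job is handed in, with the robot touching nothing.
It also fails if it takes over 51 s, if anything falls off the work surface, if the arm or the gripper's body presses on something with over 40 N, if the wrist force passes 120 N, or if a joint passes its speed limit or range.

ROBOT

A 7-joint arm with a two-finger parallel gripper is mounted at the origin on the work surface. World frame = base frame: x ahead of the robot, y to its left, z up, the work surface at z = 0. Lengths are in mm, angles in rad, forces in N, time in s.
With the tool pointing down it reaches from about 400 to 750 mm from the base axis. Payload 19.5 kg.
Tool frame: the origin (TCP) lies at the very end of the fingers, on their centre line; the grasp point (between the pads) lies 19 mm behind it; z points along the fingers, y is the line along which they close (so a half turn about z gives the same grasp; the last joint's range is limited). The gripper opens to 85 mm and grips with 20 to 120 N. Pads are 22 mm wide; open, the fingers measure 114 mm over their backs; the gripper's body (76 mm by 85 mm) begins 54 mm behind the grasp point. The pads swing forward as they close: fully open they stand 13 mm farther back than shut.
Start: joints at [-1.365, 0.707, -0.028, 1.485, 0.022, 0.951, -0.075], TCP at [141.02, 557.412, 231.268] pointing down, gripper open.
Joint ranges: [-2.71, 2.71], [-0.32, 2.16], [-1.57, 1.52], [0, 2.45], [-1.46, 4.6], [0, 2.02], [-2.83, 2.83]. Speed limits (rad/s): [1.89, 1.89, 2.57, 2.57, 3.01, 3.01, 3.01].

INTERFACE

Orientations are given as a rotation vector (axis times angle).
In Python, from bench import sensors, camera, job, spotter gives the robot as it stands.
- The arm moves only by the shell command python3 -m handwheel 'ROWS' [OPENING] [FORCE]. ROWS is JSON, a list that holds one entry, the list of rows, each a list of 4 numbers: the shift along the tool's x, y, z in cm, then the turn about the tool's z in degrees. In form: [[[x, y, z, roll], ...]]. A call has 1 to 5 rows; each row is the pose to reach, as a shift and turn from the pose commanded when the call began, along the tool's axes at that moment; what a row does not reach only later rows make up. A row lasts 1/8 s, in which the tool goes at most 62.5 mm and 10.7 degrees, less where a joint would pass 70% of its speed; a pose out of reach is approached as far as the arm can. A call with a gripper value outside its range is refused whole. OPENING is the closure, from 0 (fully open) to 1 (shut), set as the call begins (- or left out, the last holds). The fingers move at their own pace and stop on an object; FORCE is the grip in N (left out, the last holds). Time passes only in rows, so rows that repeat a pose let the fingers close. It gives the time, the measured TCP pose, the force, the opening and the grip force at its end, in the units of the state.
- sensors.get_state(): the state, without advancing time (a new reading comes with each control period).
- camera(name): name is "scene" or "top" or "wrist"; returns a dict with "pixels" (384x512x3 uint8, red, green, blue), "depth" (384x512 float32, mm along the optical axis (not along the pixel's ray), 0 where there is no reading), "mtx" (3x3 intrinsics, pixels), "eye" and "attitude" of the camera in the world. Camera axes: x right, y down, z forward; pixel columns grow to the right and rows downward; lengths in mm; the calibration is good to about 2 mm. The wrist camera is an equidistant fisheye: a pixel r from the principal point sees the ray r / f radians off the axis. A picture is of the moment at which its call begins.
- job.sign_off(): hands the job in; it is judged then, once.
Trained networks look in a picture, given as the dict that the camera call returned (one of the last four; its "shot" number tells which), for a name from the list of things; names that differ only in an ending like _2 or _b are one class to them, and where a whole thing is asked for, a point or a joint stands for the part that bears it (a point fixed in the world has none). Each returns a list of dicts, best first, with "score" (0 to 1); they miss things now and then, are a little off and sometimes report something else, mostly with a low value. They report only what shows in the picture. A call takes as long as a camera call.
- spotter.search_frame(label, picture): "point" ([x, y, z] in mm, in the coordinates of the camera as it stood for that picture, good to about 4 mm: the middle of the surface that is visible of it).
- spotter.masks_of(label, picture): "mask" (384x512 bool, what is visible of it).
- spotter.pinpoint(label, picture): "point" ([x, y, z] in mm, in the coordinates of the camera as it stood for that picture, good to about 4 mm: a listed point, or the origin of a listed thing).
The state is a dict: "time_s": time; "qpos": joint angles; "joint_velocities": joint speeds; "joint_torque": joint torques, N m; "tool_pos": TCP position; "orientation": TCP orientation; "ft_force": force on the tool from outside, world axes, zero at the start; "moment": the same for the moment, N m; "gripper_width": finger opening in mm; "gripper_force": force on a finger pad.
Only numpy, scipy, OpenCV 4.12 (cv2) and the standard library are available. Lean on these libraries where they do the work, as an engineer would, in place of code of your own. Each camera call takes 0.05 s, during which the arm holds its last target. There are 200 camera calls.

## Working session

There is one attempt and no reset: what is moved stays moved. The work goes in short steps, Python scripts to look and compute and a shell command to move; the robot and the scene stay as the last step left them, time stands still between calls to the robot, and variables do not carry over. Pictures are saved under pics/ and viewed, at most 10 in all, crops included, and the job is handed in when it is done.

```bash
mkdir -p pics; ls; cat > h.py <<'E'
import numpy as np, cv2
from scipy.spatial.transform import Rotation as R
from bench import sensors, camera, job, spotter
def att(p):
    a=np.array(p["attitude"],float)
    return a if a.shape==(3,3) else R.from_rotvec(a).as_matrix()
def w(p,pt): return att(p)@np.array(pt)+np.array(p["eye"])
def cloud(p):
    d=p["depth"];K=np.array(p["mtx"]);v,u=np.mgrid[:384,:512]
    c=np.stack([(u-K[0,2])/K[0,0]*d,(v-K[1,2])/K[1,1]*d,d],-1)
    return c@att(p).T+np.array(p["eye"])
def save(p,n): cv2.imwrite("pics/"+n,p["pixels"][...,::-1])
E
python3 - <<'E'
from h import *
np.set_printoptions(precision=1,suppress=True)
s=sensors.get_state();print(s)
for n in("top","scene"):
    p=camera(n);save(p,n+"1.png");print(n,p["eye"],p["attitude"],p["mtx"])
    C=cloud(p)
    for l in("red_wings","red_holder","black_wings","black_holder","comb","spray","clippers","neck_brush","clip_cup"):
        r=spotter.pinpoint(l,p)
        print(l,[(round(x["score"],2),w(p,x["point"])) for x in r[:2]])
    for l in("red_wings",):
        for m in spotter.masks_of(l,p)[:1]:
            q=C[m["mask"]&(p["depth"]>0)];print("mask",len(q),q.mean(0),q.min(0),q.max(0))
E
```

```text
pics
{'time_s': 0.0, 'qpos': array([-1.4,  0.7, -0. ,  1.5,  0. ,  1. , -0.1]), 'joint_velocities': array([-0.,  0., -0., -0., -0.,  0., -0.]), 'joint_torque': array([  0. , -88.3,   1.2, -23.6,   0. ,   0. ,  -0. ]), 'tool_pos': array([141. , 557.2, 230.8]), 'orientation': array([-0.4, -3.1,  0. ]), 'ft_force': array([-0.1,  0.2, -0.2]), 'moment': array([0., 0., 0.]), 'gripper_force': 0.0, 'gripper_width': 85.41041880292097}
top [ 389.9   -4.7 1141.1] [-2.1  2.2 -0.1] [[346.8   0.  257.5]
 [  0.  346.8 196.1]
 [  0.    0.    1. ]]
red_wings [(0.64, array([526.1, 204.4,  74.7]))]
red_holder [(0.84, array([529.7, 203.4,  -3.2]))]
black_wings [(0.54, array([ 554.3, -240.1,   76.4]))]
black_holder [(0.67, array([ 555.8, -238.3,    5. ]))]
comb [(0.75, array([359.2,   1.7,  -0.2])), (0.44, array([526.5, 203.4,  -3.8]))]
spray [(0.84, array([605.6, 476.2,  -1.6]))]
clippers [(0.87, array([ 620.2, -470.3,    3.9]))]
neck_brush [(0.86, array([ 446.8, -433.6,   -1.8]))]
clip_cup [(0.88, array([434.2, 457.8,   1.4]))]
mask 183 [528.3 203.5  67.7] [513.2 160.4  -1.4] [550.7 260.6  94.9]
scene [ 968.5  660.  1318.5] [-0.8 -2.7  0.8] [[458.2   0.  256.9]
 [  0.  458.2 193.2]
 [  0.    0.    1. ]]
red_wings [(0.6, array([530.4, 203. ,  77.7])), (0.53, array([ 556.9, -236.2,    0.1]))]
red_holder [(0.66, array([526.1, 204.3,   2.9]))]
black_wings [(0.64, array([ 557.5, -237.8,   77.4]))]
black_holder [(0.87, array([ 558.6, -238.5,   -0.9]))]
comb [(0.57, array([364.2,  -2.8,  -1.6])), (0.57, array([ 620.1, -472.3,    3.3]))]
spray [(0.57, array([605.9, 477.6,   4.8])), (0.2, array([ 556.7, -235.5,   78.8]))]
clippers [(0.63, array([ 622.1, -470.8,    0.5])), (0.51, array([ 556.2, -234.4,   79.2]))]
neck_brush [(0.75, array([ 445.7, -434.3,   -3.3]))]
clip_cup [(0.8, array([429.9, 456.6,   4. ]))]
mask 160 [534.3 206.9  80.3] [509.4 160.3   2.7] [545.8 247.6  96.5]
```

```bash
python3 - <<'E'
from h import *
np.set_printoptions(precision=2,suppress=True)
p=camera("top");C=cloud(p)
s=sensors.get_state();print(R.from_rotvec(s["orientation"]).as_matrix())
rgb=p["pixels"].astype(int);z=C[...,2]
near=np.hypot(C[...,0]-528,C[...,1]-203.5)<70
red=(rgb[...,0]>1.7*rgb[...,1])&(rgb[...,0]>70)&near&(z>55)
q=C[red];c=(q.min(0)+q.max(0))/2;print(len(q),q.mean(0),c)
e=np.linalg.eigh(np.cov(q[:,:2].T));print("wing dir deg",np.degrees(np.arctan2(e[1][1,1],e[1][0,1])),e[0])
a=(z>45)&(z<62)&(np.hypot(C[...,0]-528,C[...,1]-203.5)<230)&(np.hypot(C[...,0]-528,C[...,1]-203.5)>25)
q=C[a];e=np.linalg.eigh(np.cov(q[:,:2].T));print("arm",len(q),q.mean(0),np.degrees(np.arctan2(e[1][1,1],e[1][0,1])),e[0])
pg=(z>110)&(z<135)&(np.hypot(C[...,0]-528,C[...,1]-203.5)<230);print("peg",pg.sum(),np.median(C[pg],0))
im=p["pixels"][...,::-1]
K=p["mtx"];v,u=np.argwhere(red).mean(0).astype(int);print(u,v)
cv2.imwrite("pics/t2.png",cv2.resize(im[max(0,v-75):v+75,max(0,u-100):u+100],(800,600),interpolation=cv2.INTER_CUBIC))
E
```

```text
[[-0.97  0.25 -0.  ]
 [ 0.25  0.97 -0.  ]
 [-0.   -0.   -1.  ]]
82 [528.07 202.75  87.31] [529.91 203.27  77.67]
wing dir deg 78.57915609975512 [ 16.75 634.62]
arm 505 [614.86 177.11  56.79] 162.66417565712968 [ 120.54 1913.9 ]
peg 45 [687.26 155.04 122.9 ]
189 191
```

View pics/t2.png

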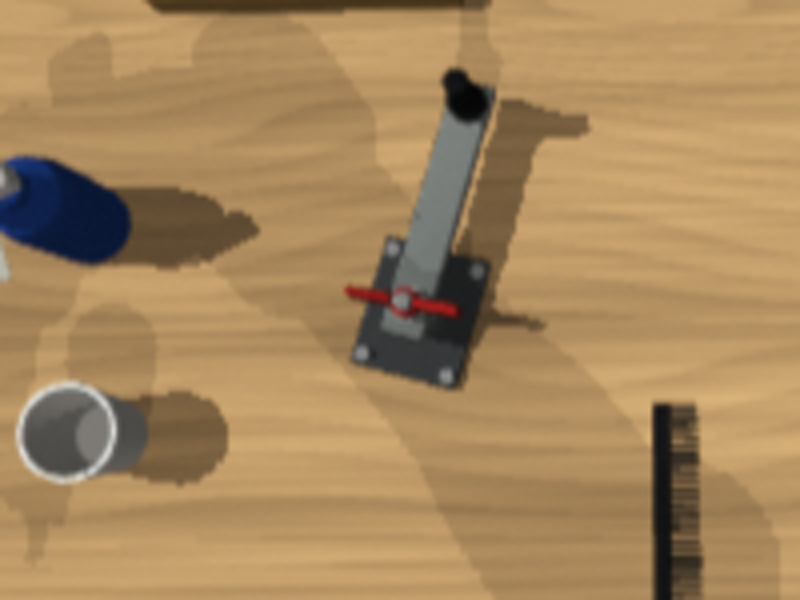

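View pics/scene1.png

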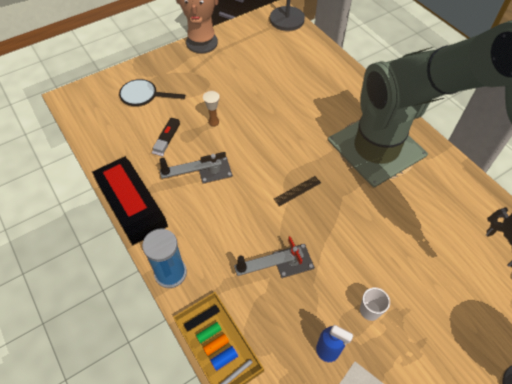

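The top crop shows the red wings at crop (347–457, 292–312), close to world +y. The grey arm runs up to the peg at (465, 98). The scene view shows the area around the red screw is free. The wings are at 78.6° and the arm at −16.8°, so the screw has about 275° of clockwise turning left. I'll push with the closed fingertips on one wing, along an arc about the axis.

```bash
cat >> h.py <<'E'
AX=np.array([528.2,203.5])
def plan(yh,z,t=32,o=19):
    """shift (tool cm) and roll to the pose whose tool y heads yh deg, TCP = axis - t x + o y, height z"""
    s=sensors.get_state();M=R.from_rotvec(s["orientation"]).as_matrix()
    h=np.degrees(np.arctan2(M[1,1],M[0,1]));a=np.radians(yh)
    y=np.array([np.cos(a),np.sin(a)]);x=np.array([-y[1],y[0]])
    T=np.r_[AX-t*x+o*y,z]
    print("heading",round(h,1),"q7",round(s["qpos"][6],2),"pos",np.round(s["tool_pos"],1),"F",np.round(s["ft_force"],1),"t",s["time_s"])
    print("shift cm",np.round(M.T@(T-s["tool_pos"])/10,2),"roll",round((h-yh+180)%360-180,1))
def arc(ths,t=3.2,o=1.9):
    c=np.array([t,-o])
    for d in ths:
        k=np.radians(d);print(d,np.round(c-np.array([[np.cos(k),-np.sin(k)],[np.sin(k),np.cos(k)]])@c,2))
def wings(n=None):
    p=camera("top");C=cloud(p);rgb=p["pixels"].astype(int)
    m=(rgb[...,0]>1.7*rgb[...,1])&(rgb[...,0]>70)&(np.hypot(*(C[...,:2]-AX).transpose(2,0,1))<55)&(C[...,2]>55)
    q=C[m];e=np.linalg.eigh(np.cov(q[:,:2].T));print("wings",len(q),q.mean(0).round(1),np.degrees(np.arctan2(e[1][1,1],e[1][0,1])).round(1))
    if n: cv2.imwrite("pics/"+n,cv2.resize(p["pixels"][116:266,89:289,::-1],(800,600),interpolation=cv2.INTER_CUBIC))
E
python3 -c "
from h import *
plan(183.6,230);arc([10,20,30,40,50,-10,-15,-20])"
```

```text
heading 75.8 q7 -0.08 pos [141.  557.4 231.2] F [ 0.  -0.1 -0.6] t 1.15
shift cm [-43.43 -22.35   0.13] roll -107.8
10 [-0.28 -0.58]
20 [-0.46 -1.21]
30 [-0.52 -1.85]
40 [-0.47 -2.5 ]
50 [-0.31 -3.13]
-10 [0.38 0.53]
-15 [0.6  0.76]
-20 [0.84 0.98]
```

```bash
python3 -m handwheel '[[[-5,-2.6,0,-10],[-10,-5.2,0,-20],[-15,-7.7,0,-30],[-20,-10.3,0,-40],[-25,-12.9,0,-50]]]' 1 30; python3 -c "
from h import *
plan(183.6,150)"
```

```text
time_s: 1.78
tool_pos: [353.0, 369.7, 231.4]
orientation: [-0.974, 2.986, 0.0]
ft_force: [1.5, 0.8, 0.2]
gripper_width: 0.0
gripper_force: 0.0
heading 126.1 q7 1.07 pos [353.  369.7 231.4] F [1.5 0.8 0.2] t 1.775
shift cm [ -4.46 -20.03   8.15] roll -57.5
```

```bash
python3 -m handwheel '[[[-0.9,-4,0,-10.6],[-1.8,-8,0,-21],[-2.7,-12,2,-32],[-3.6,-16,4,-42.5],[-4.5,-20,6,-53]]]'; python3 -c "
from h import *
plan(183.6,110)"
```

```text
time_s: 2.4
tool_pos: [506.3, 234.1, 170.7]
orientation: [-2.204, 2.238, -0.0]
ft_force: [-0.0, 0.7, 0.2]
gripper_width: -0.1
gripper_force: 0.0
heading 179.1 q7 2.12 pos [506.3 234.1 170.7] F [-0.   0.7  0.2] t 2.4
shift cm [-0.02 -0.09  6.07] roll -4.5
```

```bash
python3 -m handwheel '[[[0,0,2,-4.5],[0,-0.1,4,-4.5],[0,-0.1,6.5,-4.5]]]'; python3 -c "
from h import *
plan(183.6,68)
p=camera('wrist');save(p,'wr1.png')
p=camera('scene');cv2.imwrite('pics/s2.png',cv2.resize(p['pixels'][200:300,220:353,::-1],(800,600),interpolation=cv2.INTER_CUBIC))"
```

```text
time_s: 2.78
tool_pos: [506.5, 235.0, 105.7]
orientation: [-2.284, 2.157, -0.0]
ft_force: [0.1, 0.5, 0.4]
gripper_width: 0.2
gripper_force: 0.0
heading -176.7 q7 2.11 pos [506.5 235.  105.7] F [0.1 0.5 0.4] t 2.775
shift cm [ 0.08 -0.07  3.77] roll -0.3
```

View pics/wr1.png

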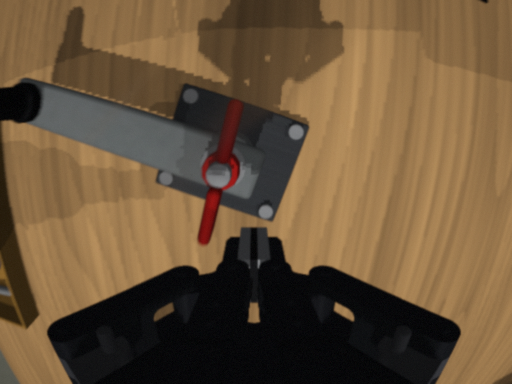

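View pics/s2.png

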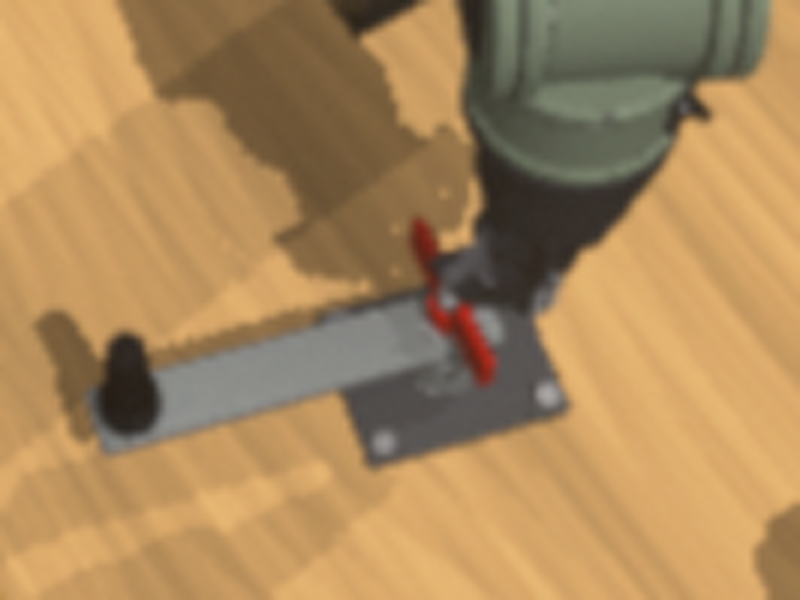

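The wrist view shows the closed fingertips at (255, 240), clear of the near wing, which runs from the hub (218, 172) to (205, 240). The scene crop confirms this. I'll lower the fingers and push.

```bash
python3 -m handwheel '[[[0.1,0,1.5,0],[0.1,-0.1,3,0],[0.1,-0.1,3.7,0]]]'; python3 -m handwheel '[[[-0.28,-0.58,0,10],[-0.46,-1.21,0,20],[-0.52,-1.85,0,30],[-0.47,-2.5,0,40]]]';  python3 -c "
from h import *
plan(183.6-40,68)
p=camera('wrist');save(p,'wr2.png')"
```

```text
time_s: 3.25
tool_pos: [507.2, 234.0, 68.4]
orientation: [2.284, -2.156, -0.0]
ft_force: [0.5, -0.2, 0.2]
gripper_width: 0.1
gripper_force: 0.0
time_s: 3.75
tool_pos: [532.0, 240.7, 69.2]
orientation: [1.402, -2.812, -0.001]
ft_force: [-1.9, -0.1, -1.3]
gripper_width: 0.0
gripper_force: 0.8
heading 143.0 q7 1.6 pos [532.  240.7  69.2] F [-1.9 -0.1 -1.3] t 3.75
shift cm [ 0.02 -0.01  0.12] roll -0.6
```

View pics/wr2.png

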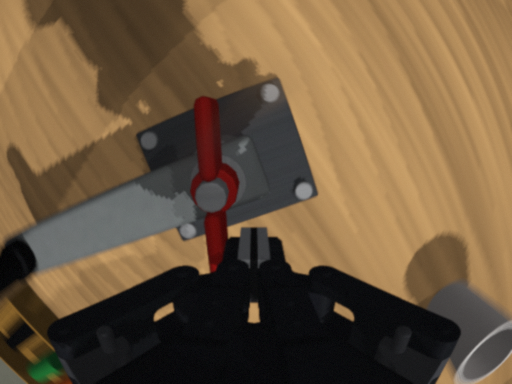

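The wing at (215, 250) is now in contact with the fingertip and turning, at about 2 N. I'll continue the stroke.

```bash
python3 -m handwheel '[[[-0.28,-0.58,0,10],[-0.46,-1.21,0,20],[-0.52,-1.85,0,30],[-0.47,-2.5,0,40],[-0.31,-3.13,0,50]]]'; python3 -c "
from h import *
plan(78,68); wings()"
```

```text
time_s: 4.42
tool_pos: [558.9, 224.3, 69.3]
orientation: [-0.087, 3.14, 0.001]
ft_force: [-1.9, 0.2, -1.1]
gripper_width: -0.3
gripper_force: 0.9
heading 93.2 q7 1.03 pos [558.9 224.3  69.3] F [-1.9  0.2 -1.1] t 4.425
shift cm [-0.4  -0.91  0.13] roll 15.2
wings 2 [531.3 193.3  76.5] -179.2
```

```bash
python3 -m handwheel '[[[-0.28,-0.58,0,10],[-0.43,-1.08,0,18],[-0.28,-0.58,0,10],[0,0,0,0],[0.18,0.27,-4,-5]]]'; python3 -c "
from h import *
plan(95,110)"
```

```text
time_s: 5.1
tool_pos: [555.6, 226.5, 107.8]
orientation: [0.243, -3.128, 0.003]
ft_force: [0.1, -0.3, 1.1]
gripper_width: -0.1
gripper_force: 0.0
heading 98.9 q7 1.11 pos [555.6 226.5 107.8] F [ 0.1 -0.3  1.1] t 5.1
shift cm [-0.26 -0.17 -0.22] roll 3.9
```

```bash
python3 -m handwheel '[[[-0.26,-0.2,2,4],[-0.26,-0.2,3.8,4],[-0.26,-0.2,3.8,4]]]'; python3 -m handwheel '[[[-0.28,-0.58,0,10],[-0.46,-1.21,0,20],[-0.52,-1.85,0,30],[-0.47,-2.5,0,40],[-0.31,-3.13,0,50]]]'; python3 -c "
from h import *
plan(45,68)"
```

```text
time_s: 5.48
tool_pos: [558.8, 224.8, 69.6]
orientation: [0.123, -3.136, 0.002]
ft_force: [0.9, 0.3, 0.6]
gripper_width: -0.3
gripper_force: 0.0
time_s: 6.1
tool_pos: [565.4, 194.3, 71.5]
orientation: [1.224, 2.893, 0.001]
ft_force: [1.6, 2.5, -0.6]
gripper_width: -0.2
gripper_force: 0.8
heading 44.1 q7 0.48 pos [565.4 194.3  71.5] F [ 1.6  2.5 -0.6] t 6.1
shift cm [ 0.08 -0.08  0.35] roll -0.9
```

Stroke 2 is going well, at about 3 N on the wing. I'll continue it.

```bash
python3 -m handwheel '[[[-0.2,-0.6,0.2,10],[-0.39,-1.25,0.2,20],[-0.45,-1.9,0.2,30],[-0.4,-2.55,0.2,40],[-0.24,-3.2,0.2,50]]]'; python3 -c "
from h import *
plan(-6,68); wings()"
```

```text
time_s: 6.72
tool_pos: [544.0, 170.3, 69.5]
orientation: [-2.332, -2.105, -0.001]
ft_force: [3.0, 1.3, 0.9]
gripper_width: -0.1
gripper_force: 0.8
heading -5.9 q7 -0.08 pos [544.  170.3  69.5] F [3.  1.3 0.9] t 6.725
shift cm [-0.06 -0.02  0.15] roll 0.1
wings 0 [nan nan nan] nan
  avg = a.mean(axis, **keepdims_kw)
  ret = um.true_divide(
h.py:29: RuntimeWarning: Degrees of freedom <= 0 for slice
  q=C[m];e=np.linalg.eigh(np.cov(q[:,:2].T));print("wings",len(q),q.mean(0).round(1),np.degrees(np.arctan2(e[1][1,1],e[1][0,1])).round(1))
  c *= np.true_divide(1, fact)
  c *= np.true_divide(1, fact)
h.py:29: RuntimeWarning: Mean of empty slice.
  q=C[m];e=np.linalg.eigh(np.cov(q[:,:2].T));print("wings",len(q),q.mean(0).round(1),np.degrees(np.arctan2(e[1][1,1],e[1][0,1])).round(1))
```

```bash
python3 -m handwheel '[[[-0.28,-0.58,0.1,10],[0,0,0,0],[0.38,0.53,0,-10],[0.6,0.76,-2,-15],[0.6,0.76,-4,-15]]]';  python3 -c "
from h import *
plan(8,68); wings('t3.png')"
```

```text
time_s: 7.4
tool_pos: [552.2, 175.4, 109.9]
orientation: [-2.026, -2.401, 0.001]
ft_force: [-0.5, -0.1, -0.1]
gripper_width: 0.1
gripper_force: 0.0
heading 9.7 q7 0.08 pos [552.2 175.4 109.9] F [-0.5 -0.1 -0.1] t 7.4
shift cm [-0.08 -0.09  4.19] roll 1.7
wings 10 [518.3 164.8  89.9] 65.5
```

View pics/t3.png

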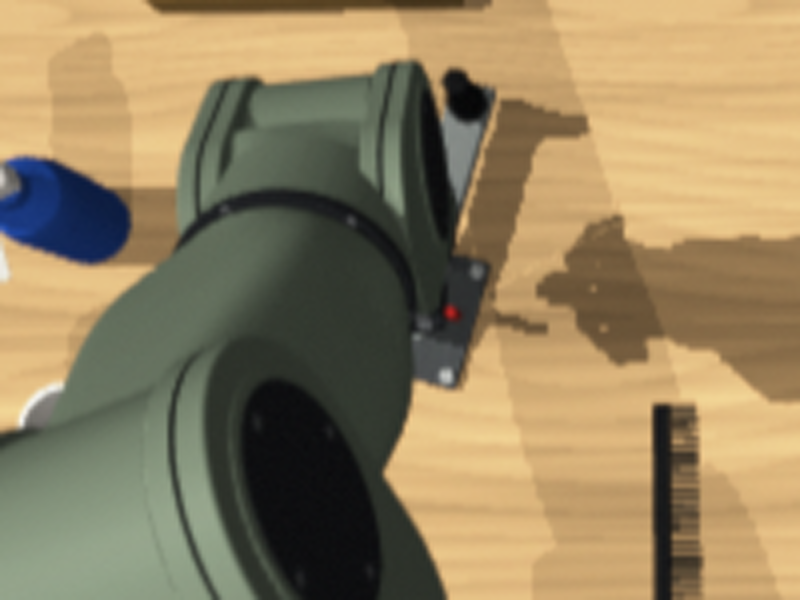

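The top crop shows the wing tip at (452, 313), a heading of about −105°. That leaves about 92°. Next is stroke 3.

```bash
python3 -m handwheel '[[[-0.1,-0.1,2,2],[-0.1,-0.1,4.2,2],[-0.1,-0.1,4.2,2]]]'; python3 -m handwheel '[[[-0.28,-0.58,0,10],[-0.46,-1.21,0,20],[-0.52,-1.85,0,30],[-0.47,-2.5,0,40],[-0.31,-3.13,0,50]]]'; python3 -c "
from h import *
plan(-42,68)"
```

```text
time_s: 7.82
tool_pos: [550.7, 174.1, 66.3]
orientation: [-2.071, -2.361, 0.003]
ft_force: [0.3, 0.3, 0.2]
gripper_width: -0.0
gripper_force: 0.0
time_s: 8.45
tool_pos: [521.0, 167.1, 68.3]
orientation: [-2.88, -1.256, -0.002]
ft_force: [0.7, -1.6, -0.5]
gripper_width: 0.3
gripper_force: 0.9
heading -42.9 q7 -0.49 pos [521.  167.1  68.3] F [ 0.7 -1.6 -0.5] t 8.45
shift cm [-0.01 -0.    0.03] roll -0.9
```

```bash
python3 -m handwheel '[[[-0.28,-0.58,0,10],[-0.46,-1.21,0,20],[-0.52,-1.85,0,30],[-0.46,-1.21,0,20],[-0.28,-0.58,0,10]]]'; python3 -m handwheel '[[[0.1,0.2,-1,-4],[0.1,0.2,-4,-4],[0.1,0.2,-4,-4]]]'; python3 -c "
from h import *
plan(-48,68); wings()
p=camera('wrist');save(p,'wr3.png')"
```

```text
time_s: 9.07
tool_pos: [514.9, 169.5, 68.2]
orientation: [-2.972, -1.018, -0.001]
ft_force: [0.8, -0.4, -0.2]
gripper_width: 0.3
gripper_force: 0.0
time_s: 9.45
tool_pos: [517.5, 168.4, 109.6]
orientation: [-2.938, -1.111, -0.005]
ft_force: [-0.2, 0.8, -0.7]
gripper_width: 0.0
gripper_force: 0.0
heading -48.6 q7 -0.6 pos [517.5 168.4 109.6] F [-0.2  0.8 -0.7] t 9.45
shift cm [-0.06  0.01  4.16] roll -0.6
wings 0 [nan nan nan] nan
  avg = a.mean(axis, **keepdims_kw)
  ret = um.true_divide(
h.py:29: RuntimeWarning: Degrees of freedom <= 0 for slice
  q=C[m];e=np.linalg.eigh(np.cov(q[:,:2].T));print("wings",len(q),q.mean(0).round(1),np.degrees(np.arctan2(e[1][1,1],e[1][0,1])).round(1))
  c *= np.true_divide(1, fact)
  c *= np.true_divide(1, fact)
h.py:29: RuntimeWarning: Mean of empty slice.
  q=C[m];e=np.linalg.eigh(np.cov(q[:,:2].T));print("wings",len(q),q.mean(0).round(1),np.degrees(np.arctan2(e[1][1,1],e[1][0,1])).round(1))
```

View pics/wr3.png

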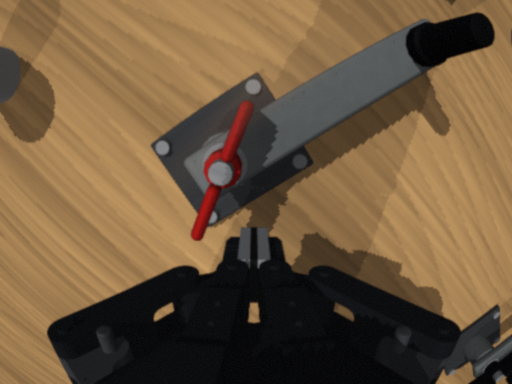

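The wrist view shows the wings, from (248, 103) to (197, 238), still about 35° short of the grey arm's direction. The fingers are clear. This is the last stroke, with the final part in small steps.

```bash
python3 -m handwheel '[[[-0.1,0,2,0],[-0.1,0,4.1,0],[-0.1,0,4.1,0]]]'; python3 -m handwheel '[[[-0.28,-0.58,0,10],[-0.46,-1.21,0,20],[-0.52,-1.85,0,30],[-0.47,-2.5,0,40],[-0.31,-3.13,0,50]]]'; python3 -c "
from h import *
plan(-98.6,68);arc([3,6,9,12,15])"
```

```text
time_s: 9.93
tool_pos: [515.1, 167.1, 65.1]
orientation: [-2.939, -1.109, 0.004]
ft_force: [-0.1, -0.2, 0.8]
gripper_width: -0.0
gripper_force: 0.0
time_s: 10.55
tool_pos: [492.7, 189.0, 67.0]
orientation: [-3.132, 0.246, 0.0]
ft_force: [-1.2, -0.7, -1.1]
gripper_width: -0.0
gripper_force: 0.9
heading -99.0 q7 -1.22 pos [492.7 189.   67. ] F [-1.2 -0.7 -1.1] t 10.55
shift cm [ 0.09 -0.07 -0.1 ] roll -0.4
3 [-0.1  -0.17]
6 [-0.18 -0.34]
9 [-0.26 -0.52]
12 [-0.33 -0.71]
15 [-0.38 -0.89]
```

```bash
python3 -m handwheel '[[[-0.1,-0.17,0,3],[-0.18,-0.34,0,6],[-0.22,-0.43,0,7.5],[-0.26,-0.52,0,9],[-0.26,-0.52,0,9]]]'; python3 -c "
from h import *
plan(-107,68)"
```

```text
time_s: 11.18
tool_pos: [491.1, 194.4, 66.5]
orientation: [-3.104, 0.483, -0.0]
ft_force: [0.5, -0.8, 1.5]
gripper_width: -0.1
gripper_force: 0.2
heading -107.7 q7 -1.35 pos [491.1 194.4  66.5] F [ 0.5 -0.8  1.5] t 11.175
shift cm [ 0.08 -0.06 -0.15] roll -0.7
```

```bash
python3 -m handwheel '[[[-0.05,-0.11,0,1.5],[-0.1,-0.22,0,3],[-0.1,-0.22,0,3]]]'; python3 -m handwheel '[[[-0.05,-0.11,0,1.5],[-0.1,-0.22,0,3],[-0.1,-0.22,0,3]]]'; python3 -c "
from h import *
plan(-113,68)
p=camera('wrist');save(p,'wr4.png')"
```

```text
time_s: 11.55
tool_pos: [490.8, 196.7, 66.3]
orientation: [3.09, -0.565, 0.0]
ft_force: [-0.1, -0.3, 1.3]
gripper_width: -0.2
gripper_force: 0.6
time_s: 11.92
tool_pos: [490.2, 197.4, 66.3]
orientation: [3.071, -0.648, -0.0]
ft_force: [-6.2, -12.2, 3.8]
gripper_width: 0.1
gripper_force: 6.9
heading -113.8 q7 -1.45 pos [490.2 197.4  66.3] F [ -6.2 -12.2   3.8] t 11.925
shift cm [ 0.06 -0.15 -0.17] roll -0.8
```

View pics/wr4.png

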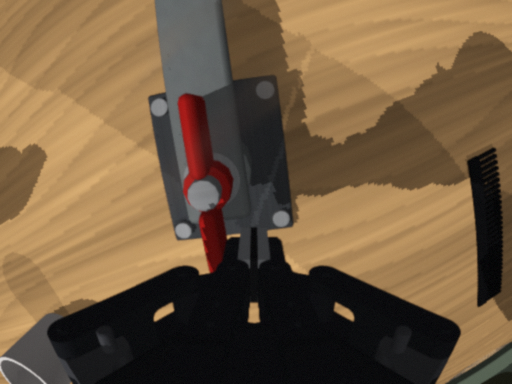

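Force has risen to 14 N and the wings, (192, 100) to (213, 265), lie along the arm, so the screw is at its stop. I'll push slightly more to be firm, then back off, lift and check.

```bash
python3 -m handwheel '[[[0,-0.1,0,0],[0,-0.15,0,0],[0,-0.15,0,0]]]'; python3 -m handwheel '[[[0.1,0.5,0,0],[0.1,1.2,0,0],[0.1,1.2,-3,0],[0.1,1.2,-7,0],[0.1,1.2,-12,0]]]'; python3 -m handwheel '[[[5,5,-2,0],[10,10,-2,0],[12,14,-2,0],[12,14,-2,0]]]'; python3 -c "
from h import *
plan(-113,68); wings('t4.png')"
```

```text
time_s: 12.35
tool_pos: [490.3, 197.7, 66.2]
orientation: [3.069, -0.648, -0.002]
ft_force: [-9.8, -20.2, 6.2]
gripper_width: 0.2
gripper_force: 10.9
time_s: 12.98
tool_pos: [486.9, 189.0, 187.3]
orientation: [3.074, -0.645, -0.001]
ft_force: [-0.4, 0.8, 1.4]
gripper_width: 0.4
gripper_force: 0.0
time_s: 13.48
tool_pos: [541.1, 7.8, 206.8]
orientation: [3.072, -0.655, 0.002]
ft_force: [-0.1, 1.5, -0.5]
gripper_width: 0.1
gripper_force: 0.0
heading -114.1 q7 -1.34 pos [541.1   7.8 206.8] F [-0.1  1.5 -0.5] t 13.475
shift cm [-12.35 -15.38  13.85] roll -1.1
wings 0 [nan nan nan] nan
  avg = a.mean(axis, **keepdims_kw)
  ret = um.true_divide(
h.py:29: RuntimeWarning: Degrees of freedom <= 0 for slice
  q=C[m];e=np.linalg.eigh(np.cov(q[:,:2].T));print("wings",len(q),q.mean(0).round(1),np.degrees(np.arctan2(e[1][1,1],e[1][0,1])).round(1))
  c *= np.true_divide(1, fact)
  c *= np.true_divide(1, fact)
h.py:29: RuntimeWarning: Mean of empty slice.
  q=C[m];e=np.linalg.eigh(np.cov(q[:,:2].T));print("wings",len(q),q.mean(0).round(1),np.degrees(np.arctan2(e[1][1,1],e[1][0,1])).round(1))
```

View pics/t4.png

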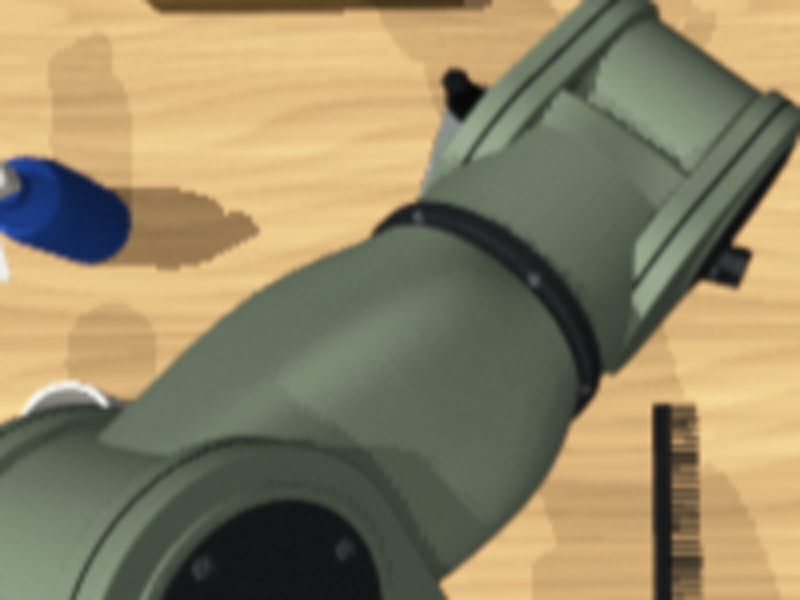

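The top crop shows the hand well away, but the arm blocks the view of the screw. I'll check from the scene camera.

```bash
python3 - <<'E'
from h import *
for n in("scene","wrist"):
    p=camera(n)
    if n=="scene":
        C=cloud(p);rgb=p["pixels"].astype(int)
        m=(rgb[...,0]>1.7*rgb[...,1])&(rgb[...,0]>70)&(np.hypot(*(C[...,:2]-AX).transpose(2,0,1))<55)&(C[...,2]>60)
        q=C[m];print(len(q))
        if len(q)>9:
            e=np.linalg.eigh(np.cov(q[:,:2].T));print(q.mean(0),np.degrees(np.arctan2(e[1][1,1],e[1][0,1])))
        for l in("comb","spray","clippers","neck_brush","clip_cup","black_wings"):
            print(l,[w(p,x["point"]).round(0) for x in spotter.pinpoint(l,p)[:1]])
        a=cv2.resize(p["pixels"][200:300,220:353,::-1],(400,300))
    else: cv2.imwrite("pics/f.png",np.hstack([a,cv2.resize(p["pixels"][...,::-1],(400,300))]))
E
```

```text
141
[532.44668294 206.62243628  82.96839225] 163.64308942658394
comb [array([361.,  -2.,   1.])]
spray [array([607., 478.,   3.])]
clippers [array([ 620., -473.,    1.])]
neck_brush [array([ 444., -435.,   -0.])]
clip_cup [array([432., 453.,   5.])]
black_wings [array([ 557., -238.,   80.])]
```

View pics/f.png

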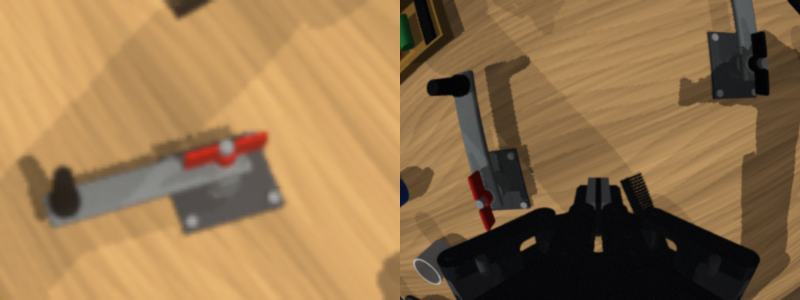

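The left half shows the red wings, (185, 160) to (267, 140), lying along the holder's arm: 163.6° against 163.2° for the arm. The loose things have not moved and the hand is clear.

```bash
python3 -c "
from h import *
print(sensors.get_state()['joint_velocities'].round(3)); print(job.sign_off())"
```

```text
[ 0.007 -0.001  0.002  0.     0.001 -0.     0.001]
the job is handed in; nothing more can be done
None
```

The red wing screw is tight against its stop (wings 163.6°, holder arm 163.2°; last push about 23 N) after four one-sided strokes with the fingers shut, never pinched; the black screw and loose things look unmoved, the hand is clear, and the job is handed in.

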